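Press an insert three clicks and hold

TASK

On the bench press, slide the transport lock knob away from the lever, all the way to its end stop, then take the press lever down exactly three clicks, never going on to a fourth, so that the dropper insert in the bottle is pressed home. Finish holding the lever there, in the third click: it springs back up if you let go. Leave the loose things around the press (bottles, cup, jar, zip case, phone) where they are.

Things in the scene. Friction and masses are not known exactly. Their poses are not given: they have to be found in the camera images.
- press: Grey bench press, bolted down: base plate 120 x 240 mm; on a column a head beam, 50 mm wide, top at 128 mm, from y -65 to +150 mm. Origin: on the table under the beam's centre line. Its x points away from the robot at yaw 0, its y along the beam from the lever's end to the lock's end. A small bottle stands fixed in the nest under the beam, not to be touched.
- hinge (a point): Middle of the lever's hinge, at x = 0, y = -20, z = 168 mm in the press's frame, between two steel cheeks; the hinge axis is parallel to the press's x. The steel hub about it has a radius of 37 mm; nothing fixed rises above 178 mm.
- lock_grip (a point): Transport lock knob, an upright black block 24 mm (press x) by 30 mm (press y) on the beam's end away from the lever, top 214 mm above the table, sides free from 142 mm up. This point: on its centre line, 192 mm up, where it can be pinched across its x faces; 89 mm to +y of the hinge when fully locked. Its bolt reaches over the lever's tail (up to 185 mm).
- lock (a joint): Travel of the lock knob along the press's +y (away from the lever), m: 0 fully locked, 0.040 at its end stop. Starts between 0 and 0.012; about 3 N of friction, stays where it is left. The lever is blocked until about 0.030.
- lever_grip (a point): Centre of the lever's handle, a black round bar 18 mm thick, 78 mm long, parallel to the press's x, standing out on the -x side (robot's side) of the lever's arm, which is 49 mm to +x of this point. It is 140 mm from the hinge axis and 49 mm to -x of the hinge's middle; at rest on the -y side of the hinge, 0.45 rad above level (229 mm above the table).
- lever (a joint): Lever angle, rad: 0 at rest (up), grows as the handle goes down (a turn about the press's +x), 1.0 at the lower stop. A click every 0.20 (28 mm at the handle): third at 0.60 (handle 0.15 rad below level, 147 mm up), fourth at 0.80, a crest half-way between. A return spring pushes the handle up with 5 to 8 N; leaving a notch takes about 5 N more, then the force sinks until the next notch. No notch holds the lever.
- vial_a: Loose amber bottle, black cap, 25 mm across, 64 mm tall, not to be disturbed; origin at the centre of its underside.
- vial_b: Another such bottle, not to be disturbed; origin at the centre of its underside.
- vial_c: Another such bottle, not to be disturbed; origin at the centre of its underside.
- cup: Loose white bowl-shaped tea cup, 80 mm across, 42 mm tall, not to be disturbed; origin at the centre of its underside.
- jar: Loose white jar, 40 mm across, 55 mm tall, not to be disturbed; origin at the centre of its underside.
- pouch: Loose flat zip case, 150 by 110 by 32 mm, not to be disturbed; origin at the centre of its underside.
- phone: Loose phone, 150 by 72 by 9 mm, not to be disturbed; origin at the centre of its underside.

How it is judged:
On the way, in this order (a step that is already met when the one before it is completed fails the run):
1. the lock knob is at its end stop, the lever still up (value of joint lock above 0.036 m and value of joint lever below 0.12 rad), for 0.1 s.
2. the lever has come down to the first click (value of joint lever between 0.14 and 0.27 rad).
3. the fingers hold the lever in the third click, the lock still open (value of joint lever between 0.51 and 0.69 rad and contact force between the fingers and lever above 2 N and value of joint lock above 0.036 m), for 0.5 s.
At the end, for the whole second after the job is handed in: The lever stands in its third notch (0.60 +- 0.09 rad), still, pushed or gripped by the fingers with more than 2 N, and the lock knob is at its end stop (within 4 mm) (all of step 3 and velocity of joint lever between -0.2 and 0.2 rad/s); the arm keeps its last pose, push and grip.
It fails at once if the lever goes over the crest towards the fourth click (value of joint lever above 0.72 rad).
It fails at once if a loose thing around the press is moved more than 3 cm (distance of any of vial_a, vial_b, vial_c, cup, jar, pouch, phone from where it was at the start of the episode above 0.03 m).
It also fails if it takes over 58 s, if anything falls off the work surface, if the arm or the gripper's body presses on something with over 40 N, if the wrist force passes 120 N, or if a joint passes its speed limit or range.

ROBOT

A 7-joint arm with a two-finger parallel gripper is mounted at the origin on the work surface. World frame = base frame: x ahead of the robot, y to its left, z up, the work surface at z = 0. Lengths are in m, angles in rad, forces in N, time in s.
With the tool pointing down it reaches from about 0.35 to 0.9 m from the base axis. Payload 8.1 kg.
Tool frame: the origin (TCP) lies midway between the tips of the shut fingers; the grasp point (between the pads) lies 19 mm behind it; z points along the fingers, y is the line along which they close (so a half turn about z gives the same grasp; the last joint's range is limited). The gripper opens to 92 mm and grips with 3 to 60 N. Pads are 19 mm wide; open, the fingers measure 130 mm over their backs; the gripper's body (75 mm by 190 mm) begins 47 mm behind the grasp point.
Start: joints at [1.186, 0.434, 0.025, 1.573, -0.012, 1.134, -0.075], TCP at [0.174, -0.6, 0.227] pointing down, gripper open.
Joint ranges: [-2.62, 2.62], [-0.44, 2.09], [-1.27, 1.32], [0.08, 2.57], [-1.32, 4.46], [0.12, 2], [-2.74, 2.74]. Speed limits (rad/s): [2.22, 2.22, 3.01, 3.01, 3.14, 3.14, 3.14].

INTERFACE

Orientations are given as a rotation vector (axis times angle).
In Python, from cell import arm gives the robot as it stands.
- The arm moves only by the tool arm_command, never from a script. Its arguments are lists of equal length, an entry for each row: "dp": the shift along the tool's x, y, z in units of 25 mm (1.0 is 25 mm), a list of three; "angular": the turn, a rotation vector about the tool's x, y, z in units of 0.15 rad (1.0 is 0.15 rad), a list of three; "claw": the opening, from 0 (shut) to 1 (fully open). In form: {"dp": [[x, y, z], ...], "angular": [[rx, ry, rz], ...], "claw": [claw, ...]}. A call has 1 to 10 rows; each row shifts and turns the commanded pose from where the row before left it, along the tool's axes as they then stand; what a row does not reach is not made up. A row lasts 1/10 s, in which the tool goes at most 50 mm and 8.59 degrees, less where a joint would pass 70% of its speed; a pose out of reach is approached as far as the arm can. A call with a number of a shift or a turn outside -1 to 1 is refused whole. A call with a gripper value outside its range is refused whole. The fingers move at their own pace and stop on an object; "force" is the grip in N (left out, the last holds). Time passes only in rows, so rows that do not move let the fingers close. It gives the time, the measured TCP pose, the force, the opening and the grip force at its end, in the units of the state.
- arm.observe(): the state, without advancing time (a new reading comes with each control period).
- arm.get_image(name): name is "side" or "top" or "wrist"; returns a dict with "frame" (384x512x3 uint8, red, green, blue), "z_map" (384x512 float32, m along the optical axis (not along the pixel's ray), 0 where there is no reading), "K" (3x3 intrinsics, pixels), "R" (3x3) and "t" (3): a world point X has camera coordinates R X + t. Camera axes: x right, y down, z forward; pixel columns grow to the right and rows downward; lengths in m; the calibration is good to about 2 mm. A picture is of the moment at which its call begins.
- arm.sign_off(): hands the job in; it is judged then, once.
The state is a dict: "clock": time; "joints": joint angles; "dq": joint speeds; "joint_efforts": joint torques, N m; "position": TCP position; "ee_rot": TCP orientation; "force": force on the tool from outside, world axes, zero at the start; "ft_torque": the same for the moment, N m; "width": opening from 0.0 (shut) to 1.0 (fully open); "gripper_force": force on a finger pad.
Only numpy, scipy, OpenCV 4.12 (cv2) and the standard library are available. Lean on these libraries where they do the work, as an engineer would, in place of code of your own. Each camera call takes 0.05 s, during which the arm holds its last target. There are 200 camera calls.

## Working session

There is one attempt and no reset: what is moved stays moved. The work goes in short steps, Python scripts to look and compute and a tool call to move; the robot and the scene stay as the last step left them, time stands still between calls to the robot, and variables do not carry over. Pictures are saved under pics/ and viewed, at most 10 in all, crops included, and the job is handed in when it is done.

Besides the shell and the picture viewer there is one more tool, called after "Request:" as name(argument=value, ...) on one line, values as JSON. arm_command: Moves the arm, as the interface text tells. Its arguments: {"type":"object","properties":{"dp":{"type":"array","items":{"type":"array","items":{"type":"number"}}},"angular":{"type":"array","items":{"type":"array","items":{"type":"number"}}},"claw":{"type":"array","items":{"type":"number"}},"force":{"type":"number"}},"required":["dp","angular","claw"]}

```bash
mkdir -p pics; ls
cat > h.py <<'E'
import numpy as np,cv2
from cell import arm
from scipy.spatial.transform import Rotation as Rn
def pts(im):
    z=im["z_map"];K=im["K"];v,u=np.mgrid[:z.shape[0],:z.shape[1]]
    c=np.stack([(u-K[0,2])/K[0,0]*z,(v-K[1,2])/K[1,1]*z,z],-1)
    return (c-im["t"])@im["R"]
E
python3 - <<'E'
from h import *
a=arm.get_image("top");b=arm.get_image("side")
np.savez('i.npz',a=pts(a),b=pts(b),fa=a["frame"],fb=b["frame"],za=a["z_map"],zb=b["z_map"])
cv2.imwrite('pics/top.png',a["frame"][:,:,::-1]);cv2.imwrite('pics/side.png',b["frame"][:,:,::-1])
for i in(a,b):print((i["z_map"]>0).mean(),-i["R"].T@i["t"])
s=arm.observe();print(s)
E
```

```text
pics
0.9961496988932291 [ 0.44962855 -0.01612645  1.34453756]
0.9961293538411459 [ 0.36549774 -0.72815241  1.02732115]
{'clock': 0.1, 'joints': array([ 1.18641889,  0.4351534 ,  0.02498644,  1.57399955, -0.01157698,
        1.1339962 , -0.07508795]), 'dq': array([-9.45196587e-04, -1.80940640e-03,  6.38553829e-05, -3.36425568e-03,
       -5.64123879e-04,  3.26276725e-04,  2.32997500e-04]), 'joint_efforts': array([ 2.73733662e-03, -6.69123530e+01,  9.87763703e-01, -3.15144539e+01,
       -6.05856115e-02,  3.74171825e-02, -1.58394744e-05]), 'position': array([ 0.17359801, -0.5999342 ,  0.22602608]), 'ee_rot': array([-3.10912313e+00, -4.40868032e-01,  5.50014054e-04]), 'force': array([-0.38381599,  0.44869836, -0.0387472 ]), 'ft_torque': array([-0.03850198, -0.00773802,  0.00456615]), 'gripper_force': 0.0, 'width': 1.0016223847996815}
```

View pics/top.png

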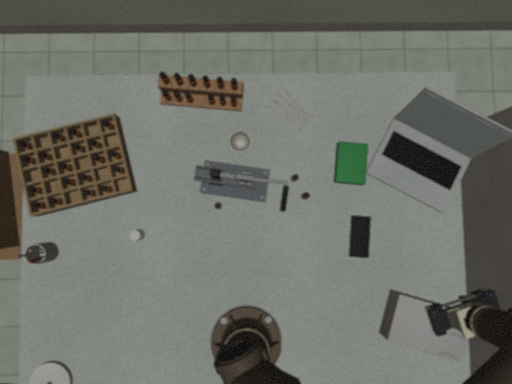

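View pics/side.png

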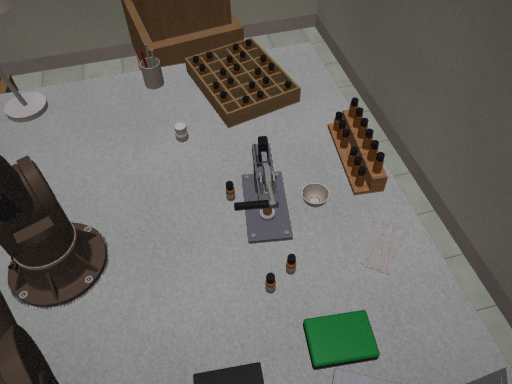

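The top view shows the press at about (232,180), with its handle at (285,198) and its knob at (215,175). The bottles are at (295,178), (305,196) and (218,206), the cup at (240,141). In the side view the knob is at (263,143) and the handle at (252,205).

Run:
```python
from h import *
d=np.load('i.npz')
for n in 'ab':
    P=d[n];f=d['f'+n].astype(int);dark=f.sum(2)<110
    X,Y,Z=P[...,0],P[...,1],P[...,2]
    reg=(X>.25)&(X<.75)&(Y>-.3)&(Y<.3)
    m=reg&dark&(Z>.09)
    k,l,st,c=cv2.connectedComponentsWithStats(m.astype(np.uint8))
    for i in range(1,k):
        if st[i,4]<8: continue
        q=P[l==i];r=cv2.minAreaRect(q[:,:2].astype(np.float32))
        print(n,'dark',c[i].round(),st[i,4],q.mean(0).round(4),'min',q.min(0).round(3),'max',q.max(0).round(3),r)
        t=q[q[:,2]>q[:,2].max()-.008];print('   top',len(t),t.mean(0).round(4),np.linalg.svd(q[:,:2]-q[:,:2].mean(0))[2][0].round(3))
    # raised + low clusters
    m=reg&(Z>.015)&(Z<.08);k,l,st,c=cv2.connectedComponentsWithStats(m.astype(np.uint8))
    for i in range(1,k):
        if st[i,4]>15:q=P[l==i];print(n,'obj',c[i].round(),st[i,4],q.mean(0).round(3),q.max(0).round(3))
    m=reg&(Z>.004)&(Z<.25)&(f.max(2)<140)&(abs(X-.5)<.25);k,l,st,c=cv2.connectedComponentsWithStats(m.astype(np.uint8))
    i=1+st[1:,4].argmax();q=P[(l==i)&(Z<.03)];print(n,'plate',len(q),cv2.minAreaRect(q[:,:2].astype(np.float32)))
    q=P[reg&(Z>.118)&(Z<.135)];print(n,'beam',cv2.minAreaRect(q[:,:2].astype(np.float32)))
f=d['fa'];cv2.imwrite('pics/crop.png',cv2.resize(f[120:230,160:330,::-1],None,fx=4.5,fy=4.5,interpolation=cv2.INTER_CUBIC))
```

```text
a dark [217. 171.] 11 [0.5822 0.0794 0.2147] min [0.577 0.073 0.206] max [0.586 0.087 0.219] ((0.5812187194824219, 0.07976850867271423), (0.009443999268114567, 0.014402315951883793), 0.8736791014671326)
   top 10 [0.5824 0.0801 0.2155] [-0.244 -0.97 ]
a dark [215. 176.] 23 [0.5681 0.0856 0.1932] min [0.566 0.075 0.154] max [0.574 0.098 0.216] ((0.5690364241600037, 0.08654235303401947), (0.02277321182191372, 0.005023513454943895), 75.51890563964844)
   top 10 [0.5692 0.0865 0.2132] [-0.183 -0.983]
a dark [284. 198.] 61 [ 0.4945 -0.1235  0.2383] min [ 0.463 -0.131  0.234] max [ 0.526 -0.114  0.243] ((0.49420657753944397, -0.12371538579463959), (0.009088017046451569, 0.06466467678546906), 80.88838958740234)
   top 58 [ 0.4946 -0.1234  0.2384] [-0.988  0.155]
a obj [239. 140.] 248 [0.716 0.012 0.031] [0.749 0.049 0.049]
a obj [237. 168.] 281 [0.616 0.022 0.018] [0.647 0.145 0.025]
a obj [294. 177.] 49 [ 0.576 -0.178  0.052] [ 0.589 -0.168  0.069]
a obj [235. 191.] 544 [0.534 0.03  0.019] [0.571 0.156 0.079]
a obj [304. 195.] 48 [ 0.513 -0.214  0.053] [ 0.525 -0.206  0.073]
a obj [217. 20
[... 1091 characters left out ...]
.123 0.018]
b obj [315. 193.] 385 [0.714 0.019 0.031] [0.749 0.051 0.047]
b obj [282. 202.] 32 [0.619 0.023 0.016] [0.629 0.04  0.018]
b obj [273. 221.] 495 [ 0.574 -0.037  0.022] [0.624 0.018 0.057]
b obj [250. 222.] 37 [ 0.512 -0.019  0.017] [0.523 0.003 0.02 ]
b obj [255. 233.] 77 [ 0.516 -0.059  0.017] [ 0.545 -0.035  0.021]
b obj [291. 263.] 149 [ 0.576 -0.187  0.046] [ 0.587 -0.172  0.068]
b obj [270. 282.] 159 [ 0.512 -0.224  0.046] [ 0.526 -0.21   0.068]
b plate 1948 ((0.5709847807884216, 0.030532054603099823), (0.24172867834568024, 0.1214001327753067), 81.18318176269531)
b beam ((0.5743525624275208, 0.05407915264368057), (0.21644771099090576, 0.04976162314414978), 80.87577056884766)
```

View pics/crop.png

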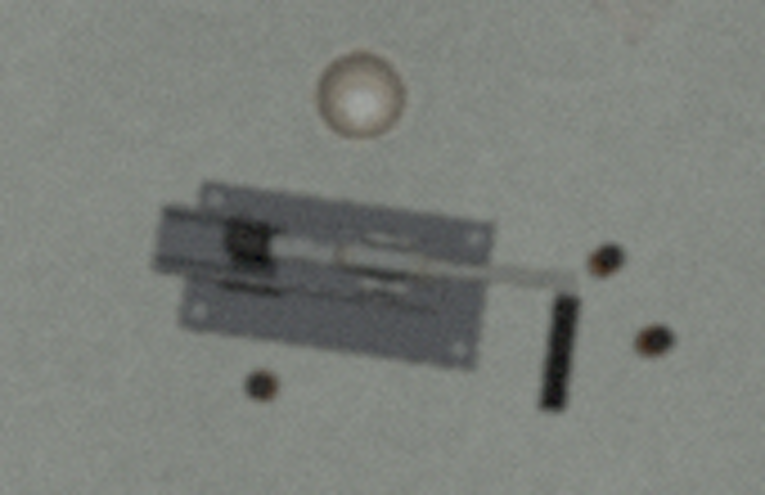

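Request:
arm_command(dp=[[0,0,-1],[0,0,-1],[0.97,-0.91,-0.4],[0.97,-0.91,-0.4],[0.97,-0.91,-0.4],[0.97,-0.91,-0.4],[0.97,-0.91,-0.4],[0.97,-0.91,-0.4],[0.97,-0.91,-0.4],[0.97,-0.91,-0.4]], angular=[[0,0,0],[0,0,0],[0,0,0],[0,0,0],[0,0,0],[0,0,0],[0,0,0],[0,0,0],[0,0,0],[0,0,0]], claw=[1,1,1,1,1,1,1,1,1,1])

```text
clock: 1.1
position: [0.3099, -0.3702, 0.3569]
ee_rot: [-3.11, -0.441, 0.001]
force: [1.4, 0.6, 1.0]
width: 0.999
gripper_force: 0.0
```

```bash
cat >> h.py <<'E'
yaw=-0.157; px=np.array([np.cos(yaw),np.sin(yaw),0]); py=np.array([-px[1],px[0],0])
hinge=np.array([.5647,-.0071,.168])
def need(p,ydir):
    s=arm.observe();R=Rn.from_rotvec(s['ee_rot']).as_matrix()
    T=np.stack([np.cross(ydir,[0,0,-1]),ydir,[0,0,-1]],1)
    d=np.array(p)-s['position']
    print('t',round(s['clock'],2),'pos',s['position'].round(4),'F',s['force'].round(1),'w',round(s['width'],3),'j',s['joints'].round(2))
    print('shift now-frame',(R.T@d/.025).round(2),'target-frame',(T.T@d/.025).round(2),'turn',(Rn.from_matrix(R.T@T).as_rotvec()/.15).round(2))
E
python3 -c "
from h import *
need([.579,.084,.33],px);need([.579,.084,.33],-px)"
```

```text
t 1.1 pos [ 0.3099 -0.3702  0.3569] F [1.4 0.6 1. ] w 0.999 j [ 0.86  0.12 -0.11  1.68  0.01  1.34 -0.54]
shift now-frame [ 15.39 -14.46   1.07] target-frame [19.63  7.79  1.08] turn [-0.    0.   -7.55]
t 1.1 pos [ 0.3099 -0.3702  0.3569] F [1.4 0.6 1. ] w 0.999 j [ 0.86  0.12 -0.11  1.68  0.01  1.34 -0.54]
shift now-frame [ 15.39 -14.46   1.07] target-frame [-19.63  -7.79   1.08] turn [ 0.   0.  13.4]
```

Request:
arm_command(dp=[[0,0,0],[0,0,0],[0,0,0],[0,0,0],[0,0,0],[0,0,0],[0,0,0],[0,0,0],[0,0,0]], angular=[[0,0,-0.94],[0,0,-0.94],[0,0,-0.94],[0,0,-0.94],[0,0,-0.94],[0,0,-0.94],[0,0,-0.94],[0,0,-0.97],[0,0,0]], claw=[1,1,1,1,1,1,1,1,1])

```text
clock: 2.0
position: [0.3093, -0.3715, 0.3564]
ee_rot: [-2.385, -2.043, 0.0]
force: [0.2, -0.8, -0.5]
width: 1.0
gripper_force: 0.0
```

```bash
python3 -c "
from h import *
need([.579,.084,.33],px)"
```

```text
t 2.0 pos [ 0.3093 -0.3715  0.3564] F [ 0.2 -0.8 -0.5] w 1.0 j [ 0.94  0.13 -0.2   1.68  0.03  1.34  0.58]
shift now-frame [19.66  7.86  1.06] target-frame [19.68  7.81  1.06] turn [-0.   -0.    0.02]
```

Request:
arm_command(dp=[[1,0.4,0],[1,0.4,0],[1,0.4,0],[1,0.4,0],[1,0.4,0],[1,0.4,0],[1,0.4,0],[1,0.4,0],[1,0.4,0],[1,0.4,0]], angular=[[0,0,0],[0,0,0],[0,0,0],[0,0,0],[0,0,0],[0,0,0],[0,0,0],[0,0,0],[0,0,0],[0,0,0]], claw=[1,1,1,1,1,1,1,1,1,1])

```text
clock: 3.0
position: [0.4476, -0.1393, 0.3566]
ee_rot: [-2.394, -2.035, 0.0]
force: [-0.3, 0.1, -0.4]
width: 1.002
gripper_force: 0.0
```

Request:
arm_command(dp=[[1,0.4,0],[1,0.4,0],[1,0.4,0],[1,0.4,0],[1,0.4,0],[1,0.4,0],[1,0.4,0],[1,0.4,0],[1,0.4,0],[0,0,0]], angular=[[0,0,0],[0,0,0],[0,0,0],[0,0,0],[0,0,0],[0,0,0],[0,0,0],[0,0,0],[0,0,0],[0,0,0]], claw=[1,1,1,1,1,1,1,1,1,1])

```text
clock: 4.0
position: [0.5718, 0.0718, 0.356]
ee_rot: [-2.387, -2.039, -0.001]
force: [0.2, 0.3, 0.0]
width: 0.999
gripper_force: 0.0
```

```bash
python3 -c "
from h import *
need([.579,.084,.33],px)
a=arm.get_image('wrist');P=pts(a);f=a['frame'].astype(int)
cv2.imwrite('pics/w1.png',a['frame'][:,:,::-1])
m=(P[...,2]>.19)&(P[...,2]<.225)&(f.sum(2)<150)&(P[...,1]>.03)
k,l,st,c=cv2.connectedComponentsWithStats(m.astype(np.uint8))
for i in range(1,k):
  if st[i,4]>50:
    q=P[l==i];t=q[q[:,2]>.208];print(c[i],st[i],len(t),t.mean(0),cv2.minAreaRect(t[:,:2].astype(np.float32)))
"
```

```text
t 4.0 pos [0.5718 0.0718 0.356 ] F [0.2 0.3 0. ] w 0.999 j [ 0.19  0.34 -0.56  1.45  0.18  1.41 -0.54]
shift now-frame [0.52 0.21 1.04] target-frame [0.53 0.21 1.04] turn [-0.01 -0.01  0.  ]
[264.27423823 160.4265928 ] [253 145  23  31 361] 322 [0.58227452 0.08747938 0.21327613] ((0.5819593667984009, 0.08836106210947037), (0.029619306325912476, 0.022834107279777527), 80.85832977294922)
```

View pics/w1.png

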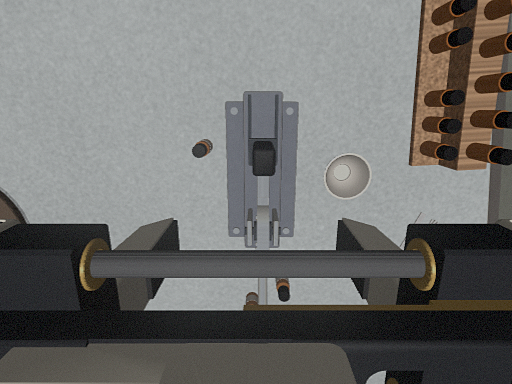

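The wrist view shows the knob at (264,159), aligned with the tool's axes, and the descent is clear.

Request:
arm_command(dp=[[0.68,0.26,0],[0,0,0.9],[0,0,0.9],[0,0,0.9],[0,0,0.9],[0,0,0.9],[0,0,0.9],[0,0,0.9],[0,0,0.9],[0,0,0]], angular=[[0,0,0],[0,0,0],[0,0,0],[0,0,0],[0,0,0],[0,0,0],[0,0,0],[0,0,0],[0,0,0],[0,0,0]], claw=[1,1,1,1,1,1,1,1,1,1])

```text
clock: 5.05
position: [0.5783, 0.0816, 0.1739]
ee_rot: [-2.391, -2.035, 0.008]
force: [-0.6, 0.5, 0.0]
width: 0.999
gripper_force: 0.0
```

Request:
arm_command(dp=[[0,0,0],[0,0,0],[0,0,0],[0,0,0],[0,0,0],[0,0,0],[0,0,0],[0,0,0]], angular=[[0,0,0],[0,0,0],[0,0,0],[0,0,0],[0,0,0],[0,0,0],[0,0,0],[0,0,0]], claw=[0,0,0,0,0,0,0,0], force=20)

```text
clock: 5.85
position: [0.5803, 0.0838, 0.1767]
ee_rot: [-2.388, -2.041, 0.0]
force: [0.6, 1.2, 0.2]
width: 0.352
gripper_force: 0.0
```

```bash
python3 -c "
from h import *
need([.581,.0875,.173],px)
print(arm.observe()['gripper_force'])"
```

```text
t 5.85 pos [0.5803 0.0838 0.1767] F [0.6 1.2 0.2] w 0.352 j [ 0.14  0.48 -0.54  1.7   0.28  1.04 -0.64]
shift now-frame [0.15 0.   0.15] target-frame [0.15 0.   0.15] turn [-0.  0.  0.]
0.0
```

Request:
arm_command(dp=[[0,0,0],[0,0,0],[0,0,0],[0.25,0,0],[0.25,0,0],[0.25,0,0],[0.25,0,0],[0.25,0,0],[0,0,0],[0,0,0]], angular=[[0,0,0],[0,0,0],[0,0,0],[0,0,0],[0,0,0],[0,0,0],[0,0,0],[0,0,0],[0,0,0],[0,0,0]], claw=[0,0,0,0,0,0,0,0,0,0])

```text
clock: 6.85
position: [0.5853, 0.1161, 0.1767]
ee_rot: [-2.386, -2.042, -0.002]
force: [-1.1, 3.1, 0.2]
width: 0.262
gripper_force: 20.0
```

```bash
python3 -c "
from h import *
k=hinge+(.089+.04)*py; k[2]=.173
need(k,px)
print(arm.observe()['gripper_force'])"
```

```text
t 6.85 pos [0.5853 0.1161 0.1767] F [-1.1  3.1  0.2] w 0.262 j [ 0.09  0.49 -0.54  1.67  0.28  1.05 -0.69]
shift now-frame [ 0.16 -0.04  0.15] target-frame [ 0.16 -0.04  0.15] turn [ 0.   -0.01  0.01]
20.002346634864807
```

Request:
arm_command(dp=[[0.1,0,0],[0.1,0,0],[0.1,0,0],[0.1,0,0],[0.1,0,0],[0,0,0],[0,0,0]], angular=[[0,0,0],[0,0,0],[0,0,0],[0,0,0],[0,0,0],[0,0,0],[0,0,0]], claw=[0,0,0,0,0,0,0])

```text
clock: 7.55
position: [0.5858, 0.1182, 0.1764]
ee_rot: [2.39, 2.03, -0.017]
force: [-12.4, -23.9, 14.4]
width: 0.261
gripper_force: 20.0
```

```bash
python3 -c "
from h import *
k=hinge+(.089+.04)*py; k[2]=.173
need(k,px)"
```

```text
t 7.55 pos [0.5858 0.1182 0.1764] F [-12.4 -23.9  14.4] w 0.261 j [ 0.07  0.5  -0.53  1.67  0.29  1.06 -0.71]
shift now-frame [ 0.08 -0.05  0.14] target-frame [ 0.08 -0.05  0.14] turn [-0.02  0.08 -0.04]
```

Request:
arm_command(dp=[[-0.15,0,0],[0,0,0],[0,0,0],[0,0,0],[0,0,0],[0,0,-0.5],[0,0,-1],[0,0,-1],[0,0,-1],[0,0,-1]], angular=[[0,0,0],[0,0,0],[0,0,0],[0,0,0],[0,0,0],[0,0,0],[0,0,0],[0,0,0],[0,0,0],[0,0,0]], claw=[0,1,1,1,1,1,1,1,1,1])

```text
clock: 8.55
position: [0.5866, 0.1236, 0.2913]
ee_rot: [2.388, 2.041, 0.001]
force: [0.5, -0.1, -0.3]
width: 0.98
gripper_force: 0.0
```

Request:
arm_command(dp=[[-0.5,0,-1],[-1,0,-1],[-1,0,0],[-1,0,0],[-1,0,0],[0,0,0]], angular=[[0,0,0],[0,0,0],[0,0,0],[0,0,0],[0,0,0],[0,0,0]], claw=[1,1,1,1,1,1])

```text
clock: 9.15
position: [0.569, 0.008, 0.3402]
ee_rot: [2.392, 2.034, -0.001]
force: [0.9, 0.5, 0.4]
width: 1.002
gripper_force: 0.0
```

```bash
python3 -c "
from h import *
g=hinge-.061*px-.126*py; g[2]=.33
print(g)
need(g,py);need(g,-py)
for n in('wrist','side'):
  a=arm.get_image(n);P=pts(a);f=a['frame'].astype(int);X=P-hinge;A=X@px;B=X@py
  cv2.imwrite('pics/%s2.png'%n,a['frame'][:,:,::-1])
  m=(abs(A)<.03)&(B>.06)&(B<.17)&(P[...,2]>.208)&(P[...,2]<.222)&(f.sum(2)<150)
  print(n,m.sum(),[np.percentile(q[m],(1,50,99)).round(4) for q in(A,B)] if m.sum() else '')
  m=(A<-.015)&(A>-.1)&(B<-.1)&(B>-.16)&(P[...,2]>.2)&(P[...,2]<.245)&(f.sum(2)<150)
  print(n,m.sum(),[np.percentile(q[m],(1,50,99)).round(4) for q in(A,B,P[...,2])] if m.sum() else '')
"
```

```text
[ 0.48474942 -0.1220126   0.33      ]
t 9.15 pos [0.569  0.008  0.3402] F [0.9 0.5 0.4] w 1.002 j [ 0.28  0.33 -0.54  1.5   0.17  1.37 -0.43]
shift now-frame [-5.68 -2.49  0.41] target-frame [ 2.52 -5.67  0.41] turn [ -0.     0.02 -10.5 ]
t 9.15 pos [0.569  0.008  0.3402] F [0.9 0.5 0.4] w 1.002 j [ 0.28  0.33 -0.54  1.5   0.17  1.37 -0.43]
shift now-frame [-5.68 -2.49  0.41] target-frame [-2.52  5.67  0.41] turn [ 0.02  0.   10.44]
wrist 273 [array([-0.0098,  0.0038,  0.0128]), array([0.1153, 0.1244, 0.1445])]
wrist 464 [array([-0.0848, -0.0501, -0.016 ]), array([-0.1184, -0.1167, -0.1152]), array([0.225 , 0.2314, 0.2352])]
side 72 [array([-0.0109, -0.0009,  0.0102]), array([0.1128, 0.1237, 0.1391])]
side 235 [array([-0.086 , -0.0497, -0.0163]), array([-0.1361, -0.1307, -0.1209]), array([0.226 , 0.2354, 0.2401])]
```

The knob's centre is now about 129 mm from the hinge, which is the end stop. Next I go above the handle.

Request:
arm_command(dp=[[-0.95,-0.41,0],[-0.95,-0.41,0],[-0.95,-0.41,0],[-0.95,-0.41,0],[-0.95,-0.41,0],[-0.95,-0.41,0],[0,0,0],[0,0,0],[0,0,0],[0,0,0]], angular=[[0,0,0],[0,0,0],[0,0,0],[0,0,0],[0,0,0],[0,0,0],[0,0,0],[0,0,-0.95],[0,0,-0.95],[0,0,-0.95]], claw=[1,1,1,1,1,1,1,1,1,1])

```text
clock: 10.25
position: [0.4868, -0.117, 0.3397]
ee_rot: [1.89, 2.509, 0.002]
force: [0.1, -0.5, 0.4]
width: 1.001
gripper_force: 0.0
```

Request:
arm_command(dp=[[0,0,0],[0,0,0],[0,0,0],[0,0,0],[0,0,0],[0,0,0],[0,0,0],[0,0,0],[0,0,0]], angular=[[0,0,-0.95],[0,0,-0.95],[0,0,-0.95],[0,0,-0.95],[0,0,-0.95],[0,0,-0.95],[0,0,-0.95],[0,0,-0.95],[0,0,0]], claw=[1,1,1,1,1,1,1,1,1])

```text
clock: 11.15
position: [0.4868, -0.1173, 0.3396]
ee_rot: [0.243, 3.132, 0.001]
force: [0.4, 0.3, -0.4]
width: 0.997
gripper_force: 0.0
```

```bash
python3 -c "
from h import *
g=hinge-.061*px-.126*py; g[2]=.21
need(g,py)
"
```

```text
t 11.15 pos [ 0.4868 -0.1173  0.3396] F [ 0.4  0.3 -0.4] w 0.997 j [ 0.71  0.23 -0.71  1.64  0.15  1.33  1.39]
shift now-frame [ 0.05 -0.2   5.18] target-frame [ 0.05 -0.2   5.18] turn [0.01 0.   0.01]
```

Request:
arm_command(dp=[[0,-0.2,0.87],[0,0,0.87],[0,0,0.87],[0,0,0.87],[0,0,0.87],[0,0,0.87],[0,0,0],[0,0,0]], angular=[[0,0,0],[0,0,0],[0,0,0],[0,0,0],[0,0,0],[0,0,0],[0,0,0],[0,0,0]], claw=[1,1,1,1,1,1,1,1])

```text
clock: 11.95
position: [0.4857, -0.1231, 0.2093]
ee_rot: [-0.253, -3.131, -0.001]
force: [0.1, 0.1, -0.3]
width: 0.997
gripper_force: 0.0
```

Request:
arm_command(dp=[[0,0,0],[0,0,0],[0,0,0],[0,0,0],[0,0,0],[0,0,0],[0,0,0],[0,0,0],[0,0,0],[0,0,0]], angular=[[0,0,0],[0,0,0],[0,0,0],[0,0,0],[0,0,0],[0,0,0],[0,0,0],[0,0,0],[0,0,0],[0,0,0]], claw=[0,0,0,0,0,0,0,0,0,0], force=35)

```text
clock: 12.95
position: [0.4858, -0.1213, 0.2087]
ee_rot: [0.248, 3.131, 0.005]
force: [-0.8, 3.2, -1.7]
width: 0.187
gripper_force: 35.1
```

```bash
python3 -c "
from h import *
for th in(.45,.25,.05,-.15):
  g=hinge-.061*px-.14*np.cos(th)*py; g[2]=.168+.14*np.sin(th)-.019
  print(th);need(g,py)
print(arm.observe()['gripper_force'])
a=arm.get_image('side');cv2.imwrite('pics/s3.png',cv2.resize(a['frame'][100:300,150:400,::-1],None,fx=3,fy=3))
"
```

```text
0.45
t 12.95 pos [ 0.4858 -0.1213  0.2087] F [-0.8  3.2 -1.7] w 0.187 j [ 0.68  0.33 -0.69  1.85  0.24  1.04  1.31]
shift now-frame [ 0.04 -0.04 -0.05] target-frame [ 0.04 -0.04 -0.05] turn [ 0.02  0.   -0.01]
0.25
t 12.95 pos [ 0.4858 -0.1213  0.2087] F [-0.8  3.2 -1.7] w 0.187 j [ 0.68  0.33 -0.69  1.85  0.24  1.04  1.31]
shift now-frame [ 0.04 -0.42  1.  ] target-frame [ 0.04 -0.42  1.  ] turn [ 0.02  0.   -0.01]
0.05
t 12.95 pos [ 0.4858 -0.1213  0.2087] F [-0.8  3.2 -1.7] w 0.187 j [ 0.68  0.33 -0.69  1.85  0.24  1.04  1.31]
shift now-frame [ 0.04 -0.6   2.11] target-frame [ 0.04 -0.59  2.11] turn [ 0.02  0.   -0.01]
-0.15
t 12.95 pos [ 0.4858 -0.1213  0.2087] F [-0.8  3.2 -1.7] w 0.187 j [ 0.68  0.33 -0.69  1.85  0.24  1.04  1.31]
shift now-frame [ 0.04 -0.54  3.22] target-frame [ 0.04 -0.53  3.23] turn [ 0.02  0.   -0.01]
35.084370374679565
```

View pics/s3.png

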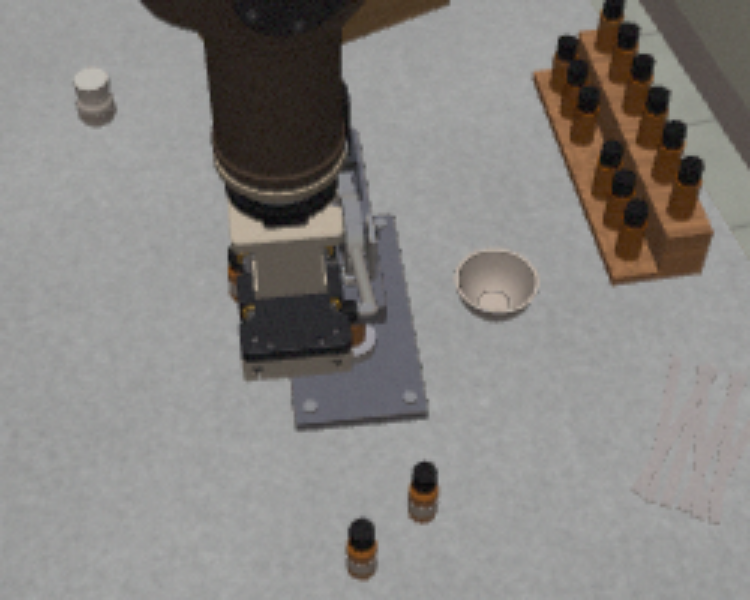

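The gripper at (300,300) holds the handle at a width of about 17 mm, clear of the lever's arm at (365,270) and of the bottles.

Request:
arm_command(dp=[[0,-0.08,0.2],[0,-0.08,0.2],[0,-0.08,0.2],[0,-0.08,0.2],[0,-0.08,0.2],[0,0,0],[0,0,0]], angular=[[0,0,0],[0,0,0],[0,0,0],[0,0,0],[0,0,0],[0,0,0],[0,0,0]], claw=[0,0,0,0,0,0,0])

```text
clock: 13.7
position: [0.4843, -0.1303, 0.184]
ee_rot: [0.246, 3.131, 0.006]
force: [-0.1, 10.6, 2.9]
width: 0.185
gripper_force: 35.0
```

```bash
cat >> h.py <<'E'
def lev():
    for th in(.25,.05,-.15):
        g=hinge-.061*px-.14*np.cos(th)*py; g[2]=.168+.14*np.sin(th)-.019
        need(g,py)
    print(arm.observe()['gripper_force'])
E
python3 -c "
from h import *
lev()"
```

```text
t 13.7 pos [ 0.4843 -0.1303  0.184 ] F [-0.1 10.6  2.9] w 0.185 j [ 0.69  0.36 -0.68  1.88  0.26  0.99  1.31]
shift now-frame [ 0.03 -0.06  0.01] target-frame [ 0.03 -0.06  0.01] turn [ 0.03  0.   -0.  ]
t 13.7 pos [ 0.4843 -0.1303  0.184 ] F [-0.1 10.6  2.9] w 0.185 j [ 0.69  0.36 -0.68  1.88  0.26  0.99  1.31]
shift now-frame [ 0.03 -0.23  1.12] target-frame [ 0.03 -0.22  1.12] turn [ 0.03  0.   -0.  ]
t 13.7 pos [ 0.4843 -0.1303  0.184 ] F [-0.1 10.6  2.9] w 0.185 j [ 0.69  0.36 -0.68  1.88  0.26  0.99  1.31]
shift now-frame [ 0.03 -0.18  2.24] target-frame [ 0.03 -0.17  2.24] turn [ 0.03  0.   -0.  ]
34.9991700053215
```

Request:
arm_command(dp=[[0,-0.02,0.22],[0,-0.02,0.22],[0,-0.02,0.22],[0,-0.02,0.22],[0,0,0.22],[0,0,0],[0,0,0]], angular=[[0,0,0],[0,0,0],[0,0,0],[0,0,0],[0,0,0],[0,0,0],[0,0,0]], claw=[0,0,0,0,0,0,0])

```text
clock: 14.4
position: [0.4836, -0.1346, 0.1565]
ee_rot: [0.25, 3.131, 0.002]
force: [-1.3, 4.3, 4.8]
width: 0.188
gripper_force: 35.0
```

```bash
python3 -c "
from h import *
lev()"
```

```text
t 14.4 pos [ 0.4836 -0.1346  0.1565] F [-1.3  4.3  4.8] w 0.188 j [ 0.68  0.39 -0.66  1.92  0.3   0.93  1.28]
shift now-frame [ 0.03  0.12 -1.09] target-frame [ 0.03  0.12 -1.09] turn [ 0.01  0.   -0.01]
t 14.4 pos [ 0.4836 -0.1346  0.1565] F [-1.3  4.3  4.8] w 0.188 j [ 0.68  0.39 -0.66  1.92  0.3   0.93  1.28]
shift now-frame [ 0.03 -0.05  0.02] target-frame [ 0.03 -0.05  0.02] turn [ 0.01  0.   -0.01]
t 14.4 pos [ 0.4836 -0.1346  0.1565] F [-1.3  4.3  4.8] w 0.188 j [ 0.68  0.39 -0.66  1.92  0.3   0.93  1.28]
shift now-frame [0.03 0.01 1.14] target-frame [0.03 0.01 1.14] turn [ 0.01  0.   -0.01]
35.00040292739868
```

Request:
arm_command(dp=[[0,0,0.22],[0,0,0.22],[0,0.02,0.22],[0,0.02,0.22],[0,0.02,0.22],[0,0,0],[0,0,0],[0,0,0]], angular=[[0,0,0],[0,0,0],[0,0,0],[0,0,0],[0,0,0],[0,0,0],[0,0,0],[0,0,0]], claw=[0,0,0,0,0,0,0,0])

```text
clock: 15.2
position: [0.4837, -0.1343, 0.1289]
ee_rot: [0.251, 3.131, -0.0]
force: [-2.3, 0.7, 5.3]
width: 0.185
gripper_force: 35.0
```

```bash
python3 -c "
from h import *
lev()
a=arm.get_image('side');cv2.imwrite('pics/s4.png',cv2.resize(a['frame'][100:300,150:400,::-1],None,fx=3,fy=3))
P=pts(a);f=a['frame'].astype(int);X=P-hinge;A=X@px;B=X@py
m=(abs(A)<.03)&(B>.06)&(B<.17)&(P[...,2]>.208)&(P[...,2]<.222)&(f.sum(2)<150)
print(m.sum(),np.percentile(B[m],(1,50,99)))
m=(abs(A)<.012)&(B<-.05)&(B>-.14)&(P[...,2]>.1)&(P[...,2]<.24)
if m.sum()>20:print(m.sum(),np.polyfit(B[m],P[...,2][m],1))
"
```

```text
t 15.2 pos [ 0.4837 -0.1343  0.1289] F [-2.3  0.7  5.3] w 0.185 j [ 0.66  0.43 -0.64  1.95  0.33  0.87  1.25]
shift now-frame [ 0.03  0.11 -2.19] target-frame [ 0.03  0.11 -2.19] turn [-0.    0.   -0.02]
t 15.2 pos [ 0.4837 -0.1343  0.1289] F [-2.3  0.7  5.3] w 0.185 j [ 0.66  0.43 -0.64  1.95  0.33  0.87  1.25]
shift now-frame [ 0.03 -0.06 -1.08] target-frame [ 0.03 -0.06 -1.08] turn [-0.    0.   -0.02]
t 15.2 pos [ 0.4837 -0.1343  0.1289] F [-2.3  0.7  5.3] w 0.185 j [ 0.66  0.43 -0.64  1.95  0.33  0.87  1.25]
shift now-frame [ 0.03 -0.01  0.03] target-frame [ 0.03 -0.01  0.03] turn [-0.    0.   -0.02]
35.00058174133301Traceback (most recent call last):
  File "<string>", line 7, in <module>
    print(m.sum(),np.percentile(B[m],(1,50,99)))
                  ~~~~~~~~~~~~~^^^^^^^^^^^^^^^^
    return _quantile_unchecked(
        a, q, axis, out, overwrite_input, method, keepdims, weights)
    return _ureduce(a,
                    func=_quantile_ureduce_func,
    ...<5 lines>...
                    overwrite_input=overwrite_input,
                    method=method)
    r = func(a, **kwargs)
    result = _quantile(arr,
                       quantiles=q,
    ...<2 lines>...
                       out=out,
                       weights=wgt)
    slices_having_nans = np.isnan(arr[-1, ...])
                                  ~~~^^^^^^^^^
IndexError: index -1 is out of bounds for axis 0 with size 0
```

View pics/s4.png

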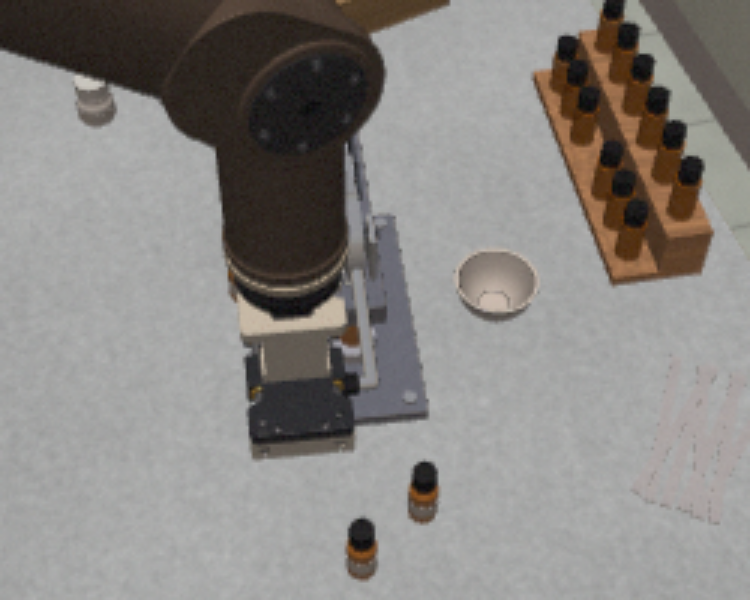

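The lever is down, with its arm end at (365,380) and the handle still in the fingers at (350,383). All loose things are in place. I hold for the dwell, then hand in.

Request:
arm_command(dp=[[0,0,0],[0,0,0],[0,0,0],[0,0,0],[0,0,0],[0,0,0],[0,0,0],[0,0,0]], angular=[[0,0,0],[0,0,0],[0,0,0],[0,0,0],[0,0,0],[0,0,0],[0,0,0],[0,0,0]], claw=[0,0,0,0,0,0,0,0])

```text
clock: 16.05
position: [0.4837, -0.1343, 0.1289]
ee_rot: [0.251, 3.131, -0.0]
force: [-1.5, 2.1, 5.0]
width: 0.184
gripper_force: 35.0
```

```bash
python3 -c "
from h import *
s=arm.observe();print(s['position'],s['force'],s['width'])
if abs(s['position'][2]-.128)<.005: print(arm.sign_off())"
```

```text
[ 0.48368701 -0.13425356  0.12892892] [-1.46574779  2.1075855   5.00841423] 0.18442818462162494
the job is handed in; nothing more can be done
None
```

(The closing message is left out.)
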